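# Trace the stud row to lock a print plate in its dock

## Task

Lock the print plate into its dock so that the finished part can be scraped off afterwards: run the fingertips along the L-shaped row of six push-studs, starting at the free end of the long side, round the corner and on to the free end of the short side, gently pressing each stud down to its stop in turn. Make it one stroke: from the first stud to the last the fingertips stay over the row, touching it or no more than about 60 mm above the plate. Grasp nothing, do not lift, tip or shove the dock, and leave the part on the plate and the things around the dock as they stand.

Things in the scene. Friction and masses are not known exactly. Their poses are not given: they have to be found in the camera images.
- dock: Loose black bench dock, about 1.6 kg, 180 x 140 mm, with a dark steel print plate on top; the plate's top face is 30 mm above the bench. Origin: centre of the underside; z up, x along the 180 mm side. Six identical white domed push-studs, each 25 mm across, 40 mm apart, stand in an L-shaped row along two of its edges: the long side of the L has four studs (the corner one included), the short side two more. A yellowish print area lies inside the L.
- stud1_top (a point): Crown of a push-stud (first: free end of the long side), at x = -60, y = -40 mm in the dock's frame; it moves down with the stud. About 8 mm above the plate while up, 1.5 mm above it when fully down.
- stud1 (a joint): Travel of that stud in m: 0 up (up to 0.0015 at the start), 0.0065 fully down against its stop. It moves straight down under about 2.5 to 3 N, has no spring, and stays where it is left.
- stud2_top (a point): Crown of a push-stud (second, long side), at x = -20, y = -40 mm in the dock's frame; it moves down with the stud. About 8 mm above the plate while up, 1.5 mm above it when fully down.
- stud2 (a joint): Travel of that stud in m: 0 up (up to 0.0015 at the start), 0.0065 fully down against its stop. It moves straight down under about 2.5 to 3 N, has no spring, and stays where it is left.
- stud3_top (a point): Crown of a push-stud (third, long side), at x = 20, y = -40 mm in the dock's frame; it moves down with the stud. About 8 mm above the plate while up, 1.5 mm above it when fully down.
- stud3 (a joint): Travel of that stud in m: 0 up (up to 0.0015 at the start), 0.0065 fully down against its stop. It moves straight down under about 2.5 to 3 N, has no spring, and stays where it is left.
- stud4_top (a point): Crown of a push-stud (fourth: the corner), at x = 60, y = -40 mm in the dock's frame; it moves down with the stud. About 8 mm above the plate while up, 1.5 mm above it when fully down.
- stud4 (a joint): Travel of that stud in m: 0 up (up to 0.0015 at the start), 0.0065 fully down against its stop. It moves straight down under about 2.5 to 3 N, has no spring, and stays where it is left.
- stud5_top (a point): Crown of a push-stud (fifth, short side), at x = 60, y = 0 mm in the dock's frame; it moves down with the stud. About 8 mm above the plate while up, 1.5 mm above it when fully down.
- stud5 (a joint): Travel of that stud in m: 0 up (up to 0.0015 at the start), 0.0065 fully down against its stop. It moves straight down under about 2.5 to 3 N, has no spring, and stays where it is left.
- stud6_top (a point): Crown of a push-stud (sixth and last: free end of the short side), at x = 60, y = 40 mm in the dock's frame; it moves down with the stud. About 8 mm above the plate while up, 1.5 mm above it when fully down.
- stud6 (a joint): Travel of that stud in m: 0 up (up to 0.0015 at the start), 0.0065 fully down against its stop. It moves straight down under about 2.5 to 3 N, has no spring, and stays where it is left.
- part_center (a point): Centre of the finished print, a loose white turret 36 mm across and 47 mm tall (30 g) standing on the plate's print area inside the L; this point is 23.5 mm above its underside, so 53.5 mm above the bench.
- glue_center (a point): Centre of a glue stick standing on the bench beside the dock, 31 mm across, 90 mm tall; this point is 45 mm above the bench.
- scraper: Flat spatula-like scraper lying on the bench beside the dock, 190 mm long along its x axis, handle to -x, at most 20 mm high; origin at the middle of its underside.
- mouse_center (a point): Cordless computer mouse on the bench beside the dock, 100 x 58 x 32 mm, long along its x axis; this point is 16 mm above the bench.
Things that resemble listed ones, but are neither listed nor needed, are in the scene too. Leave any orange look-alike of the part that bears part_center alone.

How it is judged:
By the outcome, as a careful person would: the job done as asked, in the order asked, and still so for the second after the job is handed in, with the robot touching nothing.
It also fails if it takes over 48 s, if anything falls off the work surface, if the arm or the gripper's body presses on something with over 40 N, if the wrist force passes 120 N, or if a joint passes its speed limit or range.

## Robot

A 6-joint arm with a two-finger parallel gripper is mounted at the origin on the work surface. World frame = base frame: x ahead of the robot, y to its left, z up, the work surface at z = 0. Lengths are in m, angles in rad, forces in N, time in s.
With the tool pointing down it reaches from about 0.25 to 0.725 m from the base axis. Payload 4 kg.
Tool frame: the origin (TCP) lies at the centre of the arm's flange, where the gripper is bolted on; the fingertips stand 173 mm ahead of it and the grasp point (between the pads) lies 155 mm ahead of it; x points along the fingers, z is the direction in which the jaws open and shut, and the axes are right-handed (so a half turn about x gives the same grasp; the last joint's range is limited). The gripper opens to 85 mm and grips with 20 to 120 N. Pads are 22 mm wide; open, the fingers measure 114 mm over their backs; the gripper's body (76 mm by 85 mm) begins 54 mm behind the grasp point. The pads swing forward as they close: fully open they stand 13 mm farther back than shut.
Start: joints at [1.203, 0.241, 0.005, 1.335, 0, 1.571], TCP at [0.18, 0.467, 0.405] pointing down, gripper open.
Joint ranges: [-2.72, 2.72], [-1.05, 1.87], [-1.09, 1.28], [-1.99, 2.15], [-1.42, 1.44], [-3.14, 3.14]. Speed limits (rad/s): [2.79, 2.79, 3.14, 3.14, 3.14, 3.14].

## Interface

Orientations are given as a unit quaternion [x, y, z, w].
In Python, from workcell import bot gives the robot as it stands.
- The arm moves only by the tool arm_command, never from a script. Its argument "moves" is one flat list of numbers, 7 for each row, row after row: the shift along the tool's x, y, z in m, then the turn, a rotation vector about the tool's x, y, z in rad, then the closure, from -1 (fully open) to 1 (shut). A call has 1 to 20 rows; each row shifts and turns the pose as measured when the row begins, along the tool's axes as they then stand; what a row does not reach is not made up. A row lasts 1/12 s, in which the tool goes at most 41.7 mm and 7.16 degrees, less where a joint would pass 70% of its speed; a pose out of reach is approached as far as the arm can. A call with a gripper value outside its range is refused whole. The fingers move at their own pace and stop on an object; the grip force is fixed at half the most. Time passes only in rows, so rows that do not move let the fingers close. It gives the time, the measured TCP pose, the force and the opening at its end, in the units of the state.
- bot.get_obs(): the state, without advancing time (a new reading comes with each control period).
- bot.camera(name): name is "scene" or "top" or "wrist"; returns the picture (420x560x3 uint8, red, green, blue); there is no depth.
- bot.get_calibration(name): a dict with "mtx" (3x3 intrinsics, pixels), "world_from_camera" (4x4, takes a point from camera to world coordinates); the wrist camera has in their place "mount" (4x4, takes a point from camera to tool coordinates, whose origin is the TCP and whose axes are the tool frame's). Camera axes: x right, y up, looking along -z (the intrinsics and any distortion apply to the point x, -y, -z); pixel columns grow to the right and rows downward; lengths in m; the calibration is good to about 2 mm. A picture is of the moment at which its call begins: read the wrist's pose just before it. get_calibration takes no time and is no camera call.
- bot.job_done(): hands the job in, once; it reports no verdict.
The state is a dict: "clock": time; "joint_pos": joint angles; "joint_vel": joint speeds; "tau": joint torques, N m; "eef_pos": TCP position; "tool_rot": TCP orientation; "ft_force": force on the tool from outside, world axes, zero at the start; "ft_torque": the same for the moment, N m; "grip_width": finger opening in m.
Only numpy, scipy, OpenCV 4.12 (cv2) and the standard library are available. Lean on these libraries where they do the work, as an engineer would, in place of code of your own. Each camera call takes 0.05 s, during which the arm holds its last target.

## Working session

There is one attempt and no reset: what is moved stays moved. The work goes in short steps, Python scripts to look and compute and a tool call to move; the robot and the scene stay as the last step left them, time stands still between calls to the robot, and variables do not carry over. Pictures are saved under pics/ and viewed, and the job is handed in when it is done.

Besides the shell and the picture viewer there is one more tool, called after ">>>" as name(argument=value, ...) on one line, values as JSON. arm_command: Moves the arm, as the interface text tells. Its arguments: {"type":"object","properties":{"moves":{"type":"array"}},"required":["moves"]}

```bash
mkdir -p pics; ls; python3 - <<'E'
from workcell import bot
import cv2,numpy as np
o=bot.get_obs()
for k,v in o.items(): print(k,np.round(v,4))
for n in ["scene","top"]:
    im=bot.camera(n); cv2.imwrite(f"pics/{n}0.png",im[:,:,::-1])
    c=bot.get_calibration(n)
    for k,v in c.items(): print(n,k,np.round(v,4).tolist() if not isinstance(v,str) else v)
c=bot.get_calibration("wrist")
for k,v in c.items(): print(k,np.round(v,4).tolist())
E
```

```text
pics
clock 0.0
joint_pos [1.203  0.2414 0.0037 1.3352 0.     1.5708]
joint_vel [ 0.0004 -0.001   0.0008  0.0001  0.0008  0.0008]
tau [ 2.20000e-03 -3.72316e+01  2.52409e+01  1.69000e-02  2.00000e-04
  0.00000e+00]
eef_pos [0.1797 0.4663 0.4038]
tool_rot [-0.4005  0.5836  0.3997  0.5824]
ft_force [-0.0447 -0.3898  0.1508]
ft_torque [-0.0151  0.0351  0.0171]
grip_width 0.0854
scene mtx [[542.4019, 0.0, 290.3989], [0.0, 542.4019, 209.0654], [0.0, 0.0, 1.0]]
scene world_from_camera [[0.6632, -0.5282, 0.5303, 1.0347], [0.7484, 0.4711, -0.4668, -0.3706], [-0.0033, 0.7065, 0.7078, 0.7659], [0.0, 0.0, 0.0, 1.0]]
top mtx [[389.6972, 0.0, 280.7944], [0.0, 389.6972, 209.2404], [0.0, 0.0, 1.0]]
top world_from_camera [[0.0163, 0.9843, -0.1756, 0.3769], [-0.9994, 0.0104, -0.0344, 0.0641], [-0.0321, 0.1761, 0.9839, 0.7937], [0.0, 0.0, 0.0, 1.0]]
mtx [[320.941, 0.0, 285.8051], [0.0, 320.941, 207.5325], [0.0, 0.0, 1.0]]
mount [[0.0002, 0.2935, -0.956, 0.0303], [0.001, 0.956, 0.2935, 0.0751], [1.0, -0.0011, -0.0001, 0.001], [0.0, 0.0, 0.0, 1.0]]
```

View pics/scene0.png

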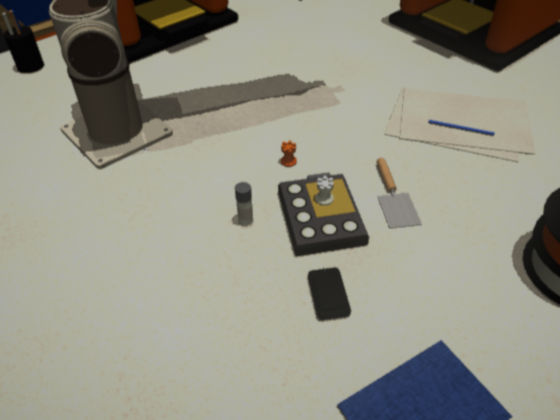

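View pics/top0.png

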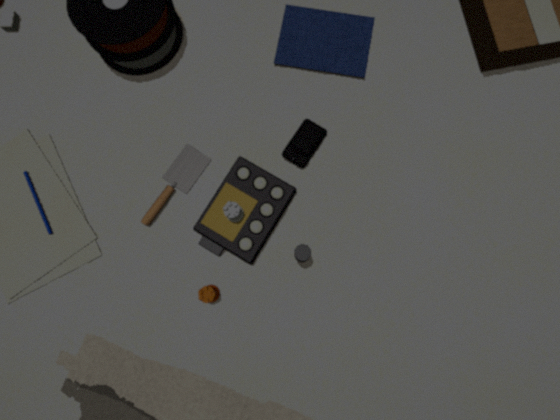

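The dock shows at about (323,212) in the scene view and (245,210) in the top view. The white part stands on it; the orange look-alike is at (289,152) in scene and (208,293) in top. In the top view the studs are near (246,244), (256,227), (266,210), (277,193, the corner), (260,183) and (243,173). Next I measure them by intersecting rays with a plane and by triangulating.

```bash
cat > h.py <<'E'
import numpy as np,cv2
from workcell import bot
def ray(n,uv,T=None):
    c=bot.get_calibration(n);K=np.array(c["mtx"]);T=np.array(c["world_from_camera"]) if T is None else T
    d=np.linalg.solve(K,[uv[0],uv[1],1.]);d=np.array([d[0],-d[1],-d[2]])
    return T[:3,3],T[:3,:3]@d
def onplane(n,uv,z,T=None):
    o,d=ray(n,uv,T);return o+d*(z-o[2])/d[2]
def tri(a,b):
    A=0;B=0
    for o,d in (a,b):
        d=d/np.linalg.norm(d);P=np.eye(3)-np.outer(d,d);A=A+P;B=B+P@o
    return np.linalg.solve(A,B)
def refine(im,uv,r=8):
    g=cv2.cvtColor(im,cv2.COLOR_BGR2GRAY).astype(float);u,v=map(int,uv)
    w=g[v-r:v+r+1,u-r:u+r+1];t=(w.max()+w.min())/2
    n,l,s,c=cv2.connectedComponentsWithStats((w>t).astype(np.uint8))
    k=l[r,r]; return c[k]+[u-r,v-r],s[k,4]
E
python3 - <<'E'
from h import *
S=cv2.imread("pics/scene0.png");T=cv2.imread("pics/top0.png")
ts=[(246,244),(256,227),(266,210),(277,193),(260,183),(243,173)]
ss=[(294,188),(299,202),(303,217),(308,232),(329,229),(350,226)]
m=np.array([[-60,-40],[-20,-40],[20,-40],[60,-40],[60,0],[60,40]])/1000
P=[]
for a,b in zip(ts,ss):
    ra,na=refine(T,a);rb,nb=refine(S,b)
    pt=onplane("top",ra,.036);ps=onplane("scene",rb,.036)
    x=tri(ray("top",ra),ray("scene",rb)); P.append((pt+ps)/2)
    print(ra.round(1),na,rb.round(1),nb,pt[:2].round(4),ps[:2].round(4),x.round(4))
P=np.array(P)[:,:2];mc=m-m.mean(0);pc=P-P.mean(0)
th=np.arctan2((mc[:,0]*pc[:,1]-mc[:,1]*pc[:,0]).sum(),(mc*pc).sum())
R=np.array([[np.cos(th),-np.sin(th)],[np.sin(th),np.cos(th)]])
o=P.mean(0)-R@m.mean(0)
print("yaw",th,"origin",o);print((m@R.T+o).round(4),((m@R.T+o-P)*1000).round(1))
for n,uv,z in [("glue_top",(303,248),.09),("part",(232,207),.077),("mouse",(305,144),.03),("orange",(208,293),.03)]: print(n,onplane("top",uv,z).round(3))
# crop
cv2.imwrite("pics/crop.png",np.hstack([cv2.resize(S[140:280,220:440],None,fx=2.5,fy=2.5)[:350],cv2.resize(T[140:270,180:330],(400,350))[:, :250]]))
E
```

```text
[245.1 243.5] 128 [294.4 188.2] 84 [0.4435 0.1592] [0.4493 0.1554] [0.4441 0.1601 0.0295]
[255.6 226.2] 123 [298.8 202. ] 87 [0.4777 0.1395] [0.4842 0.1355] [0.4788 0.1403 0.0289]
[266.2 209.2] 123 [303.1 216.5] 99 [0.512  0.1195] [0.5183 0.1157] [0.5133 0.1202 0.029 ]
[276.6 192.3] 113 [307.7 232. ] 91 [0.5464 0.0996] [0.553  0.0953] [0.5481 0.1    0.0286]
[259.6 182.4] 116 [329.  228.6] 102 [0.5663 0.1341] [0.5728 0.1301] [0.5682 0.1349 0.0288]
[242.8 172.7] 101 [349.7 225.5] 91 [0.5862 0.1684] [0.5926 0.1642] [0.5882 0.1694 0.0287]
yaw -0.5251381817776748 origin [0.51792635 0.16204162]
[[0.446  0.1575]
 [0.4806 0.1375]
 [0.5152 0.1174]
 [0.5498 0.0974]
 [0.5698 0.132 ]
 [0.5899 0.1666]] [[-0.4  0.2]
 [-0.4 -0.1]
 [ 0.  -0.2]
 [ 0.1 -0.1]
 [ 0.3 -0.1]
 [ 0.5  0.3]]
glue_top [0.432 0.048 0.09 ]
part [0.508 0.181 0.077]
mouse [0.65  0.043 0.03 ]
orange [0.348 0.229 0.03 ]
```

View pics/crop.png

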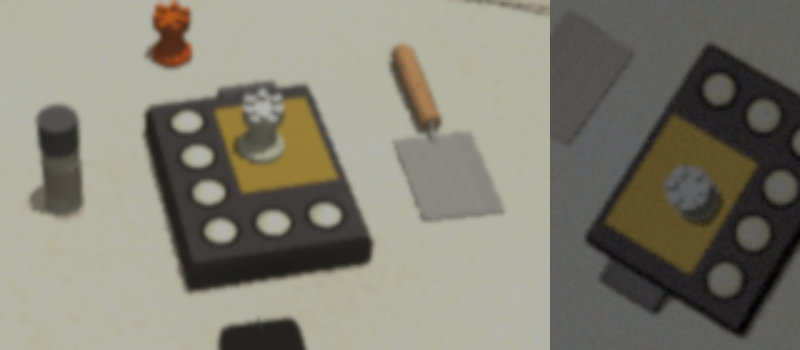

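The white turret on the yellow area, at (232,207) in top, is the part; the orange one at (208,293) is the look-alike. The stud row fits the dock model to 0.5 mm, but the two cameras differ by about 7 mm, so I'll check it with the wrist camera. First I work out the move to a hover.

```bash
cat >> h.py <<'E'
from scipy.spatial.transform import Rotation as Ro
def tgt_rot(yaw,flip=1):
    x=np.array([0,0,-1.]);z=flip*np.array([np.cos(yaw),np.sin(yaw),0]);y=np.cross(z,x)
    return np.stack([x,y,z],1)
def delta(p,R):
    o=bot.get_obs();R0=Ro.from_quat(o["tool_rot"]).as_matrix()
    return R0.T@(np.array(p)-o["eef_pos"]),Ro.from_matrix(R0.T@R).as_rotvec()
E
python3 - <<'E'
from h import *
o=bot.get_obs();print(o["clock"],Ro.from_quat(o["tool_rot"]).as_matrix().round(3))
for f in (1,-1): print([v.round(4) for v in delta([.46,.15,.32],tgt_rot(-.525,f))])
E
```

```text
0.1 [[-0.001 -0.933  0.36 ]
 [-0.002  0.36   0.933]
 [-1.     0.    -0.002]]
[array([ 0.0843, -0.3753, -0.1942]), array([ 1.728e+00, -1.400e-03,  1.600e-03])]
[array([ 0.0843, -0.3753, -0.1942]), array([-1.4136e+00, -1.5000e-03, -1.4000e-03])]
```

>>> arm_command(moves=[0.004,-0.027,-0.014,0,0,0,1,0.004,-0.027,-0.014,0,0,0,1,0.004,-0.027,-0.014,0,0,0,1,0.004,-0.027,-0.014,0,0,0,1,0.004,-0.027,-0.014,0,0,0,1,0.004,-0.027,-0.014,0,0,0,1,0.004,-0.027,-0.014,0,0,0,1,0.004,-0.027,-0.014,0,0,0,1,0.004,-0.027,-0.014,0,0,0,1,0.004,-0.027,-0.014,0,0,0,1,0.004,-0.027,-0.014,0,0,0,1,0.004,-0.027,-0.014,0,0,0,1,0.004,-0.027,-0.014,0,0,0,1,0.004,-0.027,-0.014,0,0,0,1])

```text
clock: 1.27
eef_pos: [0.4699, 0.1378, 0.3399]
tool_rot: [-0.404, 0.584, 0.405, 0.576]
ft_force: [-0.7, 1.2, 0.4]
grip_width: -0.0002
```

>>> arm_command(moves=[0,0,0,0.12,0,0,1,0,0,0,0.12,0,0,1,0,0,0,0.12,0,0,1,0,0,0,0.12,0,0,1,0,0,0,0.12,0,0,1,0,0,0,0.12,0,0,1,0,0,0,0.12,0,0,1,0,0,0,0.12,0,0,1,0,0,0,0.12,0,0,1,0,0,0,0.12,0,0,1,0,0,0,0.12,0,0,1,0,0,0,0.12,0,0,1,0,0,0,0.12,0,0,1,0,0,0,0.12,0,0,1])

```text
clock: 2.43
eef_pos: [0.4718, 0.1295, 0.3306]
tool_rot: [0.18, 0.69, -0.193, 0.674]
ft_force: [0.1, 0.1, -0.7]
grip_width: 0.0002
```

```bash
python3 - <<'E'
from h import *
o=bot.get_obs();print(o["clock"],o["eef_pos"],o["joint_pos"].round(3) if hasattr(o["joint_pos"],'round') else o["joint_pos"],o["grip_width"],o["ft_force"])
for f in (1,): print([v.round(4) for v in delta([.46,.15,.32],tgt_rot(-.525,f))])
np.save("pose1.npy",np.r_[o["eef_pos"],o["tool_rot"]])
cv2.imwrite("pics/w1.png",bot.camera("wrist")[:,:,::-1])
E
```

```text
2.4333 [0.47181623 0.12946589 0.33058724] [ 0.269  0.278 -0.144  1.177 -0.004  2.374] 0.00019292581076548525 [ 0.10010103  0.12231908 -0.68995147]
[array([ 0.0106,  0.0119, -0.0204]), array([-0.0087, -0.0165,  0.0234])]
```

View pics/w1.png

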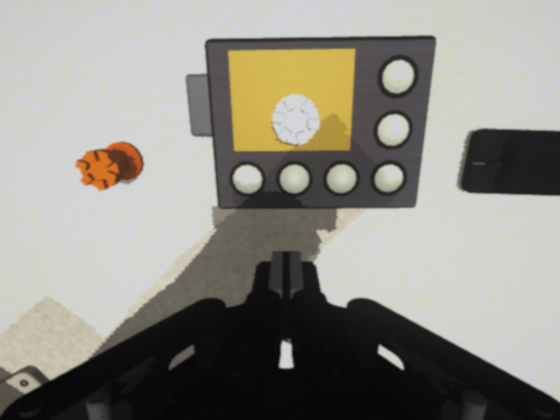

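The wrist view shows all six studs: (247,179), (294,179), (341,179), the corner at (389,178), then (393,129) and (398,76). The part is at (296,120) and the shut fingertips at about (287,255).

```bash
cat >> h.py <<'E'
M=np.array([[-60,-40],[-20,-40],[20,-40],[60,-40],[60,0],[60,40]])/1000
def fit(P):
    mc=M-M.mean(0);pc=P-P.mean(0)
    th=np.arctan2((mc[:,0]*pc[:,1]-mc[:,1]*pc[:,0]).sum(),(mc*pc).sum())
    R=np.array([[np.cos(th),-np.sin(th)],[np.sin(th),np.cos(th)]])
    o=P.mean(0)-R@M.mean(0);Q=M@R.T+o
    return th,o,Q,(Q-P)*1000
def wristT(p):
    T=np.eye(4);T[:3,:3]=Ro.from_quat(p[3:]).as_matrix();T[:3,3]=p[:3]
    return T@np.array(bot.get_calibration("wrist")["mount"])
E
python3 - <<'E'
from h import *
W=cv2.imread("pics/w1.png");T=wristT(np.load("pose1.npy"))
TI=cv2.imread("pics/top0.png")
ws=[(247,179),(294,179),(341,179),(389,178),(393,129),(398,76)]
ts=[(246,244),(256,227),(266,210),(277,193),(260,183),(243,173)]
P=[]
for a,b in zip(ws,ts):
    r,n=refine(W,a,19);p=onplane("wrist",r,.036,T);P.append(p[:2])
    rt,_=refine(TI,b); print(r.round(1),n,p.round(4),tri(ray("wrist",r,T),ray("top",rt)).round(4))
th,o,Q,e=fit(np.array(P));print(th,o,Q.round(4),e.round(1))
print("part base~",onplane("wrist",(298,128),.05,T))
E
```

```text
[247.1 178.3] 635 [0.4461 0.1601 0.036 ] [0.4443 0.1596 0.0298]
[294.  178.3] 633 [0.4801 0.1402 0.036 ] [0.479  0.1396 0.0308]
[341.2 178. ] 630 [0.5142 0.1206 0.036 ] [0.5136 0.1196 0.0312]
[388.4 177.5] 584 [0.5482 0.1011 0.036 ] [0.5482 0.0997 0.0315]
[392.9 129.2] 756 [0.5678 0.1351 0.036 ] [0.5679 0.1343 0.0324]
[397.8  76. ] 809 [0.5873 0.169  0.036 ] [0.5874 0.1688 0.0338]
-0.5232628588582543 [0.51662171 0.1649979 ] [[0.4447 0.1603]
 [0.4793 0.1403]
 [0.514  0.1204]
 [0.5486 0.1004]
 [0.5686 0.135 ]
 [0.5886 0.1697]] [[-1.5  0.3]
 [-0.8  0.1]
 [-0.2 -0.2]
 [ 0.4 -0.8]
 [ 0.8 -0.1]
 [ 1.3  0.6]]
part base~ [0.50366649 0.17514013 0.05      ]
```

The wrist and top views agree to about 2 mm. I'll take the studs at 1 (.445,.1595), 2 (.4795,.1395), 3 (.514,.1198), 4 (.5487,.0998), 5 (.5687,.1345) and 6 (.5887,.169), with yaw -0.5235.

```bash
cat >> h.py <<'E'
S=np.array([[.445,.1595],[.4795,.1395],[.514,.1198],[.5487,.0998],[.5687,.1345],[.5887,.169]])
def go(i,tip):
    o=bot.get_obs();d=delta([*S[i-1],tip+.173],tgt_rot(-.5235))
    print(round(o["clock"],2),"tip",(Ro.from_quat(o["tool_rot"]).as_matrix()[:,0]*.173+o["eef_pos"]).round(4),"F",np.round(o["ft_force"],1),"-> shift",d[0].round(4),"rot",d[1].round(4))
E
python3 -c "
from h import *
go(1,.065)"
```

```text
2.48 tip [0.4672 0.1274 0.1576] F [-0.8  0.  -0.2] -> shift [ 0.0928  0.0143 -0.0368] rot [-0.0139 -0.0167  0.0236]
```

>>> arm_command(moves=[0.006,0.002,-0.005,-0.003,-0.004,0.006,1,0.006,0.002,-0.005,-0.003,-0.004,0.006,1,0.006,0.002,-0.005,-0.003,-0.004,0.006,1,0.006,0.002,-0.005,-0.003,-0.004,0.006,1,0.01,0.002,-0.005,0,0,0,1,0.01,0.002,-0.005,0,0,0,1,0.01,0.001,-0.004,0,0,0,1,0.01,0,0,0,0,0,1,0.01,0,0,0,0,0,1,0,0,0,0,0,0,1,0,0,0,0,0,0,1])

```text
clock: 3.4
eef_pos: [0.4425, 0.1605, 0.2476]
tool_rot: [0.172, 0.688, -0.171, 0.684]
ft_force: [-1.2, 0.0, 1.1]
grip_width: -0.0
```

```bash
python3 -c "
from h import *
go(1,.045)"
```

```text
3.4 tip [0.4417 0.1608 0.0746] F [-1.2  0.   1.1] -> shift [0.0296 0.0004 0.0028] rot [ 0.0332 -0.0049  0.0004]
```

>>> arm_command(moves=[0.008,0,0.001,0.01,-0.002,0,1,0.008,0,0.001,0.01,-0.002,0,1,0.008,0,0.001,0.01,0,0,1,0.005,0,0,0,0,0,1,0,0,0,0,0,0,1])

```text
clock: 3.82
eef_pos: [0.4457, 0.1592, 0.2168]
tool_rot: [0.182, 0.683, -0.181, 0.684]
ft_force: [-0.7, 0.1, -0.1]
grip_width: -0.0002
```

```bash
python3 - <<'E'
from h import *
go(1,.0315)
o=bot.get_obs();np.save("pose2.npy",np.r_[o["eef_pos"],o["tool_rot"]])
cv2.imwrite("pics/w2.png",bot.camera("wrist")[:,:,::-1])
s=bot.camera("scene")[:,:,::-1];cv2.imwrite("pics/s2.png",cv2.resize(s[100:280,200:440],None,fx=2.5,fy=2.5))
E
```

```text
3.82 tip [0.446  0.1593 0.0438] F [-0.7  0.1 -0.1] -> shift [ 0.0123 -0.0001 -0.0008] rot [ 0.0033  0.0012 -0.0016]
```

View pics/w2.png

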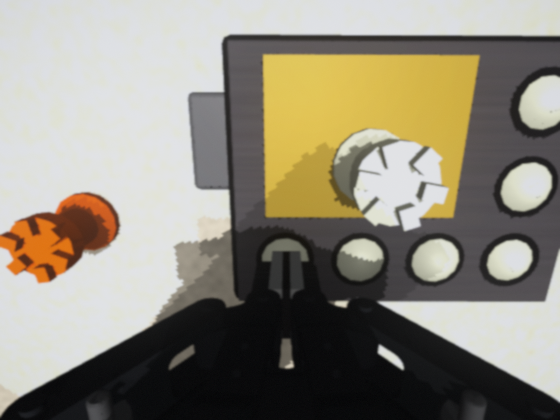

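View pics/s2.png

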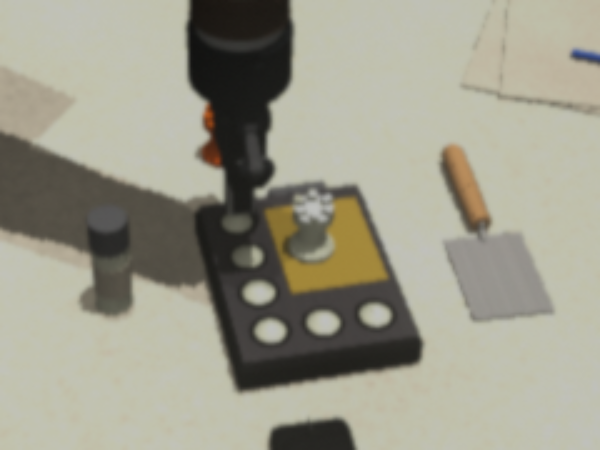

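The fingertips (287,255) stand over stud 1, whose centre is at about (285,260). Now I press in small steps and watch the force.

>>> arm_command(moves=[0.003,0,-0.001,0,0,0,1,0.003,0,0,0,0,0,1,0.002,0,0,0,0,0,1,0.001,0,0,0,0,0,1])

```text
clock: 4.25
eef_pos: [0.4458, 0.16, 0.2092]
tool_rot: [0.183, 0.682, -0.181, 0.685]
ft_force: [-1.7, -0.2, 2.6]
grip_width: -0.0002
```

>>> arm_command(moves=[0.001,0,0,0,0,0,1,0.001,0,0,0,0,0,1])

```text
clock: 4.42
eef_pos: [0.4458, 0.16, 0.2075]
tool_rot: [0.183, 0.682, -0.181, 0.685]
ft_force: [-0.1, 0.3, 2.4]
grip_width: -0.0003
```

```bash
python3 -c "
from h import *
go(1,.0315)"
```

```text
4.42 tip [0.4468 0.1604 0.0345] F [-0.1  0.3  2.4] -> shift [ 0.003  -0.0009 -0.0004] rot [ 0.0034  0.0039 -0.0046]
```

Contact at about 2.5 N: the stud is moving.

>>> arm_command(moves=[0.001,0,0,0,0,0,1,0.001,0,0,0,0,0,1])

```text
clock: 4.58
eef_pos: [0.4457, 0.16, 0.2056]
tool_rot: [0.183, 0.681, -0.181, 0.685]
ft_force: [-1.5, -1.1, 2.1]
grip_width: 0.0002
```

>>> arm_command(moves=[0.001,0,0,0,0,0,1])

```text
clock: 4.67
eef_pos: [0.4457, 0.16, 0.2047]
tool_rot: [0.183, 0.681, -0.181, 0.685]
ft_force: [-1.3, -0.3, 8.7]
grip_width: -0.0001
```

>>> arm_command(moves=[0.001,0,0,0,0,0,1])

```text
clock: 4.75
eef_pos: [0.4458, 0.16, 0.2045]
tool_rot: [0.183, 0.681, -0.18, 0.685]
ft_force: [-4.7, -1.5, 19.1]
grip_width: 0.0001
```

Stop reached: TCP z = 0.2045, so the tip is at 31.5 mm as expected, with a sharp force rise. I lift 10 mm and go to stud 2 (+40 mm in tool z).

>>> arm_command(moves=[-0.006,0,0,0,0,0,1,-0.006,0,0,0,0,0,1,0,0,0.01,0,0,0,1,0,0,0.01,0,0,0,1,0,0,0.01,0,0,0,1,0,0,0.009,0,0,0,1,0,0,0,0,0,0,1,0,0,0,0,0,0,1])

```text
clock: 5.42
eef_pos: [0.4847, 0.1382, 0.217]
tool_rot: [0.184, 0.68, -0.18, 0.686]
ft_force: [0.4, 0.2, 0.9]
grip_width: 0.0003
```

```bash
python3 -c "
from h import *
go(2,.034)"
```

```text
5.42 tip [0.4863 0.1387 0.044 ] F [0.4 0.2 0.9] -> shift [ 0.0099 -0.0016 -0.0052] rot [ 0.0025  0.0065 -0.0068]
```

>>> arm_command(moves=[0.001,-0.001,-0.003,0,0.003,-0.003,1,0.002,-0.001,-0.002,0,0.003,-0.003,1,0.003,0,0,0,0,0,1,0.002,0,0,0,0,0,1,0.0005,0,0,0,0,0,1])

```text
clock: 5.83
eef_pos: [0.4789, 0.1387, 0.2074]
tool_rot: [0.182, 0.683, -0.182, 0.683]
ft_force: [0.6, 0.0, 2.2]
grip_width: -0.0001
```

```bash
python3 -c "
from h import *
go(2,.0315)"
```

```text
5.83 tip [0.479  0.1387 0.0344] F [0.6 0.  2.2] -> shift [0.0029 0.0009 0.0001] rot [0.0021 0.0004 0.0003]
```

>>> arm_command(moves=[0.001,0,0,0,0,0,1,0.001,0,0,0,0,0,1])

```text
clock: 6.0
eef_pos: [0.4788, 0.1388, 0.2057]
tool_rot: [0.182, 0.683, -0.182, 0.684]
ft_force: [0.6, -1.5, 3.0]
grip_width: 0.0001
```

>>> arm_command(moves=[0.001,0,0,0,0,0,1])

```text
clock: 6.08
eef_pos: [0.4788, 0.1389, 0.2047]
tool_rot: [0.182, 0.683, -0.182, 0.684]
ft_force: [0.1, -1.2, 5.8]
grip_width: 0.0002
```

>>> arm_command(moves=[0.0005,0,0,0,0,0,1])

```text
clock: 6.17
eef_pos: [0.4788, 0.1389, 0.2047]
tool_rot: [0.182, 0.683, -0.182, 0.684]
ft_force: [-1.6, -0.2, 8.0]
grip_width: 0.0004
```

Stud 2 is at its stop (z steady at 0.2047, 8 N). On to stud 3.

>>> arm_command(moves=[-0.006,0,0,0,0,0,1,-0.005,0,0,0,0,0,1,0,0,0.01,0,0,0,1,0,0,0.01,0,0,0,1,0,0,0.01,0,0,0,1,0,0,0.005,0,0,0,1,0,0,0,0,0,0,1,0,0,0,0,0,0,1])

```text
clock: 6.83
eef_pos: [0.5124, 0.1195, 0.2155]
tool_rot: [0.182, 0.683, -0.182, 0.683]
ft_force: [-0.3, 0.1, -0.1]
grip_width: 0.0001
```

```bash
python3 -c "
from h import *
go(3,.034)"
```

```text
6.83 tip [0.5124 0.1195 0.0425] F [-0.3  0.1 -0.1] -> shift [0.0085 0.001  0.0012] rot [ 0.0026 -0.0002  0.0003]
```

>>> arm_command(moves=[0.003,0.001,0.001,0,0,0,1,0.003,0,0,0,0,0,1,0.002,0,0,0,0,0,1,0.001,0,0,0,0,0,1])

```text
clock: 7.17
eef_pos: [0.5142, 0.1197, 0.2059]
tool_rot: [0.182, 0.683, -0.182, 0.683]
ft_force: [-0.8, 0.1, 2.9]
grip_width: 0.0001
```

>>> arm_command(moves=[0.001,0,0,0,0,0,1])

```text
clock: 7.25
eef_pos: [0.5142, 0.1198, 0.2049]
tool_rot: [0.182, 0.683, -0.182, 0.684]
ft_force: [0.8, -1.1, 2.9]
grip_width: -0.0004
```

>>> arm_command(moves=[0.001,0,0,0,0,0,1])

```text
clock: 7.33
eef_pos: [0.5142, 0.1198, 0.2046]
tool_rot: [0.182, 0.683, -0.182, 0.684]
ft_force: [-1.8, -1.6, 13.9]
grip_width: -0.0
```

Stud 3 is at its stop (13.9 N). On to the corner stud.

>>> arm_command(moves=[-0.006,0,0,0,0,0,1,-0.005,0,0,0,0,0,1,0,0,0.01,0,0,0,1,0,0,0.01,0,0,0,1,0,0,0.01,0,0,0,1,0,0,0.006,0,0,0,1,0,0,0,0,0,0,1,0,0,0,0,0,0,1])

```text
clock: 8.0
eef_pos: [0.5484, 0.1, 0.2153]
tool_rot: [0.182, 0.683, -0.182, 0.683]
ft_force: [0.6, -0.1, -1.3]
grip_width: -0.0
```

```bash
python3 -c "
from h import *
go(4,.034)"
```

```text
8.0 tip [0.5484 0.0999 0.0423] F [ 0.6 -0.1 -1.3] -> shift [ 0.0083 -0.      0.0003] rot [0.003  0.     0.0007]
```

>>> arm_command(moves=[0.003,0,0,0,0,0,1,0.003,0,0,0,0,0,1,0.002,0,0,0,0,0,1,0.001,0,0,0,0,0,1])

```text
clock: 8.33
eef_pos: [0.5487, 0.0997, 0.2056]
tool_rot: [0.182, 0.683, -0.182, 0.683]
ft_force: [1.2, 0.1, 2.5]
grip_width: 0.0005
```

>>> arm_command(moves=[0.001,0,0,0,0,0,1])

```text
clock: 8.42
eef_pos: [0.5487, 0.0998, 0.2047]
tool_rot: [0.182, 0.683, -0.182, 0.684]
ft_force: [-0.8, -0.5, 9.9]
grip_width: -0.0002
```

>>> arm_command(moves=[0.001,0,0,0,0,0,1])

```text
clock: 8.5
eef_pos: [0.5486, 0.0998, 0.2046]
tool_rot: [0.182, 0.683, -0.182, 0.684]
ft_force: [-3.5, -1.3, 13.1]
grip_width: -0.0004
```

The corner stud is down. Round the corner to stud 5, along tool +y.

>>> arm_command(moves=[-0.006,0,0,0,0,0,1,-0.005,0,0,0,0,0,1,0,0.01,0,0,0,0,1,0,0.01,0,0,0,0,1,0,0.01,0,0,0,0,1,0,0.006,0,0,0,0,1,0,0,0,0,0,0,1,0,0,0,0,0,0,1])

```text
clock: 9.17
eef_pos: [0.5676, 0.1362, 0.2154]
tool_rot: [0.181, 0.684, -0.181, 0.683]
ft_force: [0.1, -0.4, 0.3]
grip_width: 0.0002
```

```bash
python3 -c "
from h import *
go(5,.034)"
```

```text
9.17 tip [0.5676 0.1362 0.0424] F [ 0.1 -0.4  0.3] -> shift [ 0.0084 -0.001   0.0018] rot [ 0.0054 -0.0002  0.0004]
```

>>> arm_command(moves=[0.003,-0.001,0.002,0.003,0,0,1,0.003,0,0,0,0,0,1,0.002,0,0,0,0,0,1,0.001,0,0,0,0,0,1])

```text
clock: 9.5
eef_pos: [0.5692, 0.1345, 0.2057]
tool_rot: [0.182, 0.683, -0.182, 0.683]
ft_force: [-1.0, 0.7, 2.2]
grip_width: -0.0
```

>>> arm_command(moves=[0.001,0,0,0,0,0,1])

```text
clock: 9.58
eef_pos: [0.5692, 0.1344, 0.2047]
tool_rot: [0.183, 0.683, -0.182, 0.683]
ft_force: [-1.1, 1.6, 5.6]
grip_width: -0.0004
```

>>> arm_command(moves=[0.001,0,0,0,0,0,1])

```text
clock: 9.67
eef_pos: [0.5692, 0.1343, 0.2046]
tool_rot: [0.183, 0.683, -0.182, 0.683]
ft_force: [-3.2, 0.4, 12.1]
grip_width: -0.0002
```

>>> arm_command(moves=[-0.006,0,0,0,0,0,1,-0.005,0,0,0,0,0,1,0,0.01,0,0,0,0,1,0,0.01,0,0,0,0,1,0,0.01,0,0,0,0,1,0,0.005,0,0,0,0,1,0,0,0,0,0,0,1,0,0,0,0,0,0,1])

```text
clock: 10.33
eef_pos: [0.5883, 0.1677, 0.2155]
tool_rot: [0.183, 0.683, -0.182, 0.683]
ft_force: [-0.7, 0.7, -0.2]
grip_width: 0.0001
```

```bash
python3 -c "
from h import *
go(6,.034)"
```

```text
10.33 tip [0.5882 0.1678 0.0425] F [-0.7  0.7 -0.2] -> shift [ 0.0085  0.0014 -0.0003] rot [ 0.0014 -0.0006 -0.0002]
```

>>> arm_command(moves=[0.003,0.001,0,0,0,0,1,0.003,0,0,0,0,0,1,0.002,0,0,0,0,0,1,0.001,0,0,0,0,0,1])

```text
clock: 10.67
eef_pos: [0.5889, 0.169, 0.2058]
tool_rot: [0.183, 0.683, -0.182, 0.683]
ft_force: [-0.9, 1.4, 2.5]
grip_width: -0.0
```

>>> arm_command(moves=[0.001,0,0,0,0,0,1])

```text
clock: 10.75
eef_pos: [0.5889, 0.1689, 0.2048]
tool_rot: [0.183, 0.683, -0.182, 0.683]
ft_force: [-0.2, 0.7, 4.4]
grip_width: -0.0002
```

>>> arm_command(moves=[0.001,0,0,0,0,0,1])

```text
clock: 10.83
eef_pos: [0.5889, 0.1689, 0.2047]
tool_rot: [0.183, 0.683, -0.182, 0.683]
ft_force: [-3.3, -1.0, 11.1]
grip_width: 0.0
```

All six are pressed to their stops. I lift straight up and look.

>>> arm_command(moves=[-0.006,0,0,0,0,0,1,-0.015,0,0,0,0,0,1,-0.015,0,0,0,0,0,1,-0.015,0,0,0,0,0,1,-0.015,0,0,0,0,0,1,-0.015,0,0,0,0,0,1,-0.015,0,0,0,0,0,1,-0.015,-0.01,-0.01,0,0,0,1,0,-0.015,-0.01,0,0,0,1,0,-0.015,-0.01,0,0,0,1,0,-0.015,-0.01,0,0,0,1,0,-0.015,-0.01,0,0,0,1,0,-0.01,-0.01,0,0,0,1,0,0,0,0,0,0,1])

```text
clock: 12.0
eef_pos: [0.491, 0.1241, 0.3205]
tool_rot: [0.182, 0.684, -0.186, 0.681]
ft_force: [-1.1, 0.0, -0.1]
grip_width: -0.0
```

```bash
python3 - <<'E'
from h import *
o=bot.get_obs();p=np.r_[o["eef_pos"],o["tool_rot"]];np.save("pose3.npy",p)
cv2.imwrite("pics/w3.png",bot.camera("wrist")[:,:,::-1])
s=bot.camera("scene")[:,:,::-1];cv2.imwrite("pics/s3f.png",s)
cv2.imwrite("pics/s3.png",cv2.resize(s[130:330,220:440],None,fx=3,fy=3))
print(o["clock"],p[:3],o["ft_force"])
E
```

```text
12.0 [0.49098735 0.12407482 0.32053863] [-1.1256192   0.03946789 -0.10295407]
```

View pics/w3.png

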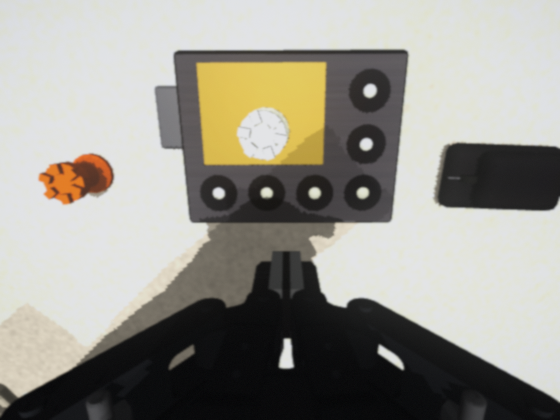

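View pics/s3.png

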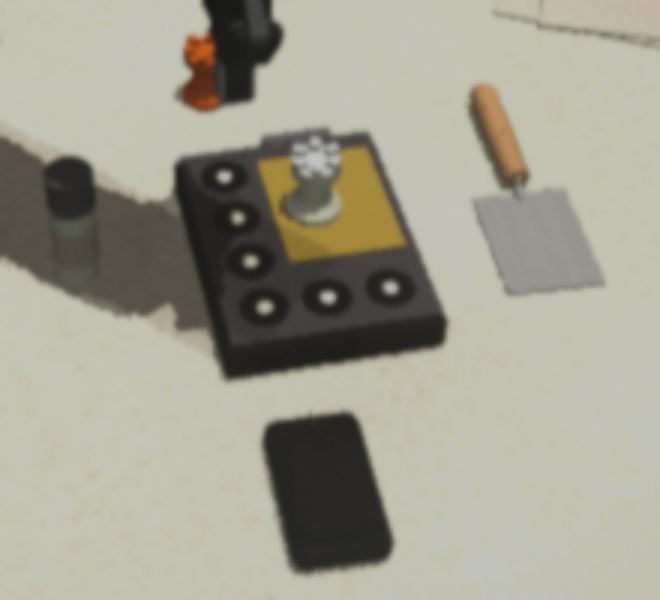

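All six studs now show only a small crown of like size (e.g. (218,193) to (370,90)), and the part, glue stick, scraper, mouse and orange turret stand as before. A quick number check, then I hand in.

```bash
python3 - <<'E'
from h import *
W=cv2.imread("pics/w3.png");T=wristT(np.load("pose3.npy"));P=[]
for a in [(218,193),(266,193),(315,193),(363,193),(366,144),(370,90)]:
    r,n=refine(W,a,11);p=onplane("wrist",r,.0315,T);P.append(p[:2]);print(r.round(1),n)
th,o,Q,e=fit(np.array(P));print(th,o,e.round(1))
A=cv2.imread("pics/scene0.png");B=cv2.imread("pics/s3f.png")
for n,(u,v,w,h) in dict(part=(312,172,26,34),scraper=(374,155,50,75),mouse=(304,265,50,58)).items():
    s,_=cv2.phaseCorrelate(*[np.float32(cv2.cvtColor(I[v:v+h,u:u+w],6)) for I in (A,B)]);print(n,np.round(s,2))
E
```

```text
[218.4 192.7] 113
[266.3 192.4] 106
[314.4 192.5] 114
[362.4 192.4] 112
[365.8 143.9] 134
[369.6  90.3] 149
-0.523307020367611 [0.51677843 0.16382233] [[-0.2  0.1]
 [-0.2 -0.1]
 [-0.1  0. ]
 [ 0.  -0.1]
 [ 0.2  0.1]
 [ 0.2  0.1]]
part [0.51 0.09]
scraper [0.01 0.44]
mouse [-0.04  0.01]
```

```bash
python3 -c "
from workcell import bot
print(bot.job_done())"
```

```text
the job is handed in; nothing more can be done
None
```

All six studs are pressed down to their stops, in order, in one stroke from the free end of the long side round the corner to the free end of the short side. I handed the job in at about 12 s. The gripper was shut and grasped nothing. Between studs the fingertips rose to about 14 mm above the plate.

- **Studs:** each ended with the fingertips about 31.5 mm above the bench, where a fully pressed stud should stop. The force rose from about 2.5 N while the stud moved to 8–19 N at the stop. The highest, 19 N, was on stud 1, and I pressed the others more softly. The last wrist picture shows all six equally sunk, allowing for perspective.
- **Dock:** its measured position changed by about 1 mm and its yaw by less than 0.001 rad, which is within measuring error.
- **Things around it:** the part, scraper and mouse shifted by no more than about 0.5 pixel in the scene view. The glue stick and the orange look-alike I checked by eye only, and both stand as before.
- **Disagreement between cameras:** at the start the scene camera placed the studs about 7 mm away from where the top camera did. The wrist and top cameras agreed to about 2 mm, so I used those two.

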